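Brake the truffle turntable and hold the cover over the tray

ROBOT

A 7-joint arm with a two-finger parallel gripper is mounted at the origin on the work surface. World frame = base frame: x ahead of the robot, y to its left, z up, the work surface at z = 0. Lengths are in m, angles in rad, forces in N, time in s.
With the tool pointing down it reaches from about 0.4 to 0.85 m from the base axis. Payload 6.9 kg.
Tool frame: the origin (TCP) lies between the finger pads; the fingertips stand 11 mm ahead of it and the grasp point (between the pads) lies 8 mm behind it; z points along the fingers, y is the line along which they close (so a half turn about z gives the same grasp; the last joint's range is limited). The gripper opens to 85 mm and grips with 20 to 120 N. Pads are 22 mm wide; open, the fingers measure 114 mm over their backs; the gripper's body (76 mm by 85 mm) begins 54 mm behind the grasp point. The pads swing forward as they close: fully open they stand 13 mm farther back than shut.
Start: joints at [1.268, 0.507, -0.238, 1.5, 0.126, 1.149, -0.155], TCP at [0.248, -0.574, 0.242] pointing down, gripper open.
Joint ranges: [-3.08, 3.08], [-0.24, 2.05], [-1.43, 1.35], [0, 2.5], [-1.52, 4.66], [0.17, 1.96], [-2.89, 2.89]. Speed limits (rad/s): [2.39, 2.39, 3.14, 3.14, 3.14, 3.14, 3.14].

INTERFACE

Orientations are given as a rotation vector (axis times angle).
In Python, from bench import manip gives the robot as it stands.
- The arm moves only by the tool carry_out, never from a script. Its argument "rows" is one flat list of numbers, 7 for each row, row after row: the turn, a rotation vector about the tool's x, y, z in rad, then the shift along the tool's x, y, z in mm, then the opening, from -1 (shut) to 1 (fully open). In form: [rx, ry, rz, tx, ty, tz, hand, rx, ry, rz, tx, ty, tz, hand, ...]. A call has 1 to 12 rows; each row is the pose to reach, as a shift and turn from the pose commanded when the call began, along the tool's axes at that moment; what a row does not reach only later rows make up. A row lasts 1/10 s, in which the tool goes at most 50 mm and 8.59 degrees, less where a joint would pass 70% of its speed; a pose out of reach is approached as far as the arm can. A call with a gripper value outside its range is refused whole. The fingers move at their own pace and stop on an object; the grip force is fixed at half the most. Time passes only in rows, so rows that repeat a pose let the fingers close. It gives the time, the measured TCP pose, the force, the opening and the grip force at its end, in the units of the state.
- manip.read_state(): the state, without advancing time (a new reading comes with each control period).
- manip.get_image(name): name is "scene" or "top" or "wrist"; returns a dict with "img" (480x640x3 uint8, red, green, blue), "z_map" (480x640 float32, m along the optical axis (not along the pixel's ray), 0 where there is no reading), "camera_matrix" (3x3 intrinsics, pixels), "k1" (the pictures are not rectified: a ray, as slopes to the right and down, at radius r is drawn at 1 + k1 r^2 times it, then the intrinsics apply), "eye" and "attitude" of the camera in the world. Camera axes: x right, y down, z forward; pixel columns grow to the right and rows downward; lengths in m; the calibration is good to about 2 mm. A picture is of the moment at which its call begins.
- manip.hand_in(): hands the job in; it is judged then, once.
The state is a dict: "clock": time; "joint_pos": joint angles; "joint_vel": joint speeds; "joint_torque": joint torques, N m; "position": TCP position; "orientation": TCP orientation; "ft_force": force on the tool from outside, world axes, zero at the start; "ft_torque": the same for the moment, N m; "opening": finger opening in m; "grip_force": force on a finger pad.
Only numpy, scipy, OpenCV 4.12 (cv2) and the standard library are available. Lean on these libraries where they do the work, as an engineer would, in place of code of your own. Each camera call takes 0.05 s, during which the arm holds its last target. There are 200 camera calls.

TASK

Set the brake of the display turntable by pressing its pedal right down to the stop, and let the pedal come up again. Then take the rectangular steel cover by its handle, lift it over the top of the glass screen without touching the screen, and finish while holding it level, centred and squared up with the tray of truffles, its lower edge hovering no more than 3 cm above the tray's rim and touching nothing, so that it could go straight down. Never touch the tray or its truffles, and leave the other things on the counter where they are.

Things in the scene. Friction and masses are not known exactly. Their poses are not given: they have to be found in the camera images.
- pedal (a joint): angle of the turntable's brake pedal: 0 = up (at rest), grows as it is pressed, 0.24 rad = down on its rigid stop. A spring pushes it back up; at the middle of the pad it takes about 3 N to start and about 8 N to reach the stop. The hinge line is level, 70 mm from the pad's middle, on the turntable's side of the pad.
- pedal_pad (a point): middle of the top face of the pedal's black rubber pad, 56 (x) x 52 mm (y); moves with the pedal: 44 mm above the counter at rest, about 17 mm lower at the stop. Its y axis points to the turntable's centre, x along the hinge, z out of the pad's face. The pad lies 176 mm from the turntable's centre, on the side towards the screen.
- turntable: fixed dark steel base of the turntable, 170 mm diameter, with the brake pedal on its -y side; origin on its axis, at counter level. Its disc (190 mm diameter) and the tray turn on it stiffly.
- tray: white rectangular tray on the turntable's disc, 184 (its x) x 144 mm (y), floor 6 mm thick, rim 5 mm wide and 12 mm high; origin at the centre of its underside, 34 mm above the counter. 4 x 3 truffles stand fixed in its middle 110 x 80 mm, tops 31 mm above the tray's underside. It stands at any angle up to 1 rad from the world axes.
- cover: rectangular steel cover: upside-down open box 154 (its x) x 114 (y) x 55 mm high, walls 4 mm, about 0.3 kg, loose on the counter right of the screen (nearer or farther of two covers). Origin: centre of its open lower edge, z up. On its roof a dark wooden handle, an upright slab 64 mm long (x), 13 mm thick (y), 34 mm high (top 89 mm above the origin), to be pinched across its thickness.
- screen: fixed low counter screen with a white frame and a glass pane, between the covers and the turntable: 340 mm long (its x), 14 mm thick (its y), top edge 140 mm above the counter; two feet 60 mm wide at its ends; origin at the centre of its underside.
- dome: round steel dome cover standing near the rectangular cover: 100 mm diameter, 99 mm high with a round wooden knob; not the one wanted. Loose; origin at the centre of its underside.
- giftbox: dark brown gift box with a gold band, 100 x 75 x 40 mm, loose bystander at the far side; origin at the centre of its underside.
- jar: amber jar with a wooden cap, 76 mm diameter, 100 mm high, loose bystander at the far side; origin at the centre of its underside.
- tin: steel tin with a plain cardboard-brown band, 72 mm diameter, 85 mm high, loose bystander to the left; origin at the centre of its underside.
- bar: flat wrapped chocolate bar, 90 x 45 x 10 mm, loose bystander close to the robot; origin at the centre of its underside.
- bell: small brass counter bell, 72 mm diameter, 50 mm high, loose bystander to the right; origin at the centre of its underside.
- cardstand: little wooden stand with an upright blank card, 45 x 30 mm foot, 50 mm high, loose bystander at the far left; origin at the centre of its underside.
There are look-alikes about, which are no part of the job. What is shaped like the cover but red is not meant.

How it is judged:
On the way, in this order (a step that is already met when the one before it is completed fails the run):
1. the brake pedal is pressed down to its stop, with the cover still on the counter (value of joint pedal above 0.215 rad and height (world z) of cover below 0.01 m), for 0.1 s.
2. the pedal is let up again (value of joint pedal below 0.05 rad), for 0.1 s.
3. the cover passes over the top of the screen (z of cover in the frame of screen above 0.142 m and y of cover in the frame of screen between -0.05 and 0.05 m and x of cover in the frame of screen between -0.2 and 0.2 m), for 0.02 s.
4. the cover hovers aligned over the tray (horizontal distance between cover and tray below 0.008 m and angle between the x axis of cover and the x axis of tray, either way round below 0.1 rad and angle between cover's own z axis and vertical below 0.1 rad and z of cover in the frame of tray between 0.015 and 0.045 m and contact force between cover and turntable below 0.2 N and contact force between cover and the fingers above 1 N and linear speed of cover below 0.02 m/s and angular speed of cover below 0.15 rad/s and value of joint pedal below 0.05 rad), for 0.2 s.
At the end, for the whole second after the job is handed in: The cover is held in the gripper, at rest, touching nothing else: within 8 mm of the tray's centre, sides within 0.1 rad of the tray's (either way round), level within 0.1 rad, lower edge 15 to 45 mm above the tray's underside (3 to 33 mm above its rim); pedal up (under 0.05 rad) (all of step 4 and contact force between tray and anything else below 0.2 N); the arm keeps its last pose, push and grip.
It fails at once if the tray or its truffles are touched (contact force between tray and anything else above 0.5 N).
It fails at once if the cover touches the screen (contact force between cover and screen above 0.5 N).
It fails at once if the arm touches the screen (contact force between the arm and screen above 0.5 N).
It fails at once if another thing on the counter is shifted by more than 3 cm (distance of any of dome, giftbox, jar, tin, bar, bell, cardstand from where it was at the start of the episode above 0.03 m).
It also fails if it takes over 72 s, if anything falls off the work surface, if the arm or the gripper's body presses on something with over 40 N, if the wrist force passes 120 N, or if a joint passes its speed limit or range.

## Working session

There is one attempt and no reset: what is moved stays moved. The work goes in short steps, Python scripts to look and compute and a tool call to move; the robot and the scene stay as the last step left them, time stands still between calls to the robot, and variables do not carry over. Pictures are saved under pics/ and viewed, at most 10 in all, crops included, and the job is handed in when it is done.

Besides the shell and the picture viewer there is one more tool, called after "Request:" in YAML: its name, and indented under it one key for each argument. carry_out: Moves the arm, as the interface text tells. Its arguments: {"type":"object","properties":{"rows":{"type":"array","items":{"type":"number"}}},"required":["rows"]}

```bash
mkdir -p pics
cat > h.py <<'E'
import numpy as np, cv2
from scipy.spatial.transform import Rotation as R
from bench import manip
def rot(a):
    a=np.asarray(a,float)
    return a if a.shape==(3,3) else R.from_rotvec(a).as_matrix() if a.size==3 else R.from_quat(a).as_matrix()
def snap(name):
    d=manip.get_image(name); cv2.imwrite(f'pics/{name}_{manip.read_state()["clock"]:.2f}.png',d['img'][:,:,::-1])
    np.savez(f'{name}.npz',**d); return d
def ray(d,u,v):
    K=d['camera_matrix']; k=float(d['k1'])
    p=np.array([(u-K[0,2])/K[0,0],(v-K[1,2])/K[1,1]]); q=p.copy()
    for _ in range(20): q=p/(1+k*(q@q))
    return np.array([q[0],q[1],1.])
def atz(d,u,v,z):
    r=rot(d['attitude'])@ray(d,u,v); e=np.asarray(d['eye']); return e+r*(z-e[2])/r[2]
def dep(d,u,v):
    z=d['z_map'][int(round(v)),int(round(u))]; return np.asarray(d['eye'])+rot(d['attitude'])@ray(d,u,v)*z
E
python3 - <<'E'
from h import *
for n in ('top','scene','wrist'):
    d=snap(n); print(n,d['eye'],d['attitude'],d['camera_matrix'].tolist(),d['k1'])
print(manip.read_state())
E
ls pics
```

```text
top [ 4.02114221e-01 -2.61608533e-04  1.58151781e+00] [-2.19151847  2.17010354 -0.12133334] [[502.22670913198203, 0.0, 321.76906890625474], [0.0, 502.22670913198203, 238.4439946081433], [0.0, 0.0, 1.0]] 0.0105568653150877
scene [1.32010228 0.15431525 1.29699365] [-1.73469155 -2.10955391  0.60258031] [[558.3875196530956, 0.0, 322.65569288149965], [0.0, 558.3875196530956, 238.81510097946895], [0.0, 0.0, 1.0]] -0.012442137498702786
wrist [ 0.31119364 -0.54640715  0.37199574] [ 2.43018491 -1.59482971 -0.22002062] [[385.28717801979826, 0.0, 318.4204221416097], [0.0, 385.28717801979826, 240.6793241614573], [0.0, 0.0, 1.0]] -0.05913661253239997
{'clock': 0.15, 'joint_pos': array([ 1.26749373,  0.50816668, -0.23750049,  1.5008557 ,  0.12572621,
        1.14891363, -0.15481782]), 'joint_vel': array([ 0.00160383, -0.00435769,  0.00011124, -0.00344028,  0.00069271,
       -0.00126577, -0.00122463]), 'joint_torque': array([-2.20483060e-03, -6.21009421e+01, -2.18951806e+00, -2.49839902e+01,
        1.26390831e-02,  9.06746427e-03, -2.57564091e-05]), 'position': array([ 0.24821787, -0.57321907,  0.24163076]), 'orientation': array([-3.07491947e+00, -6.37350940e-01,  5.25553394e-04]), 'ft_force': array([ 0.38740002, -0.14117719,  0.67371732]), 'ft_torque': array([0.0360346 , 0.04238471, 0.02128767]), 'grip_force': 0.0, 'opening': 0.08566875244051343}
scene_0.10.png
top_0.05.png
wrist_0.15.png
```

View pics/top_0.05.png

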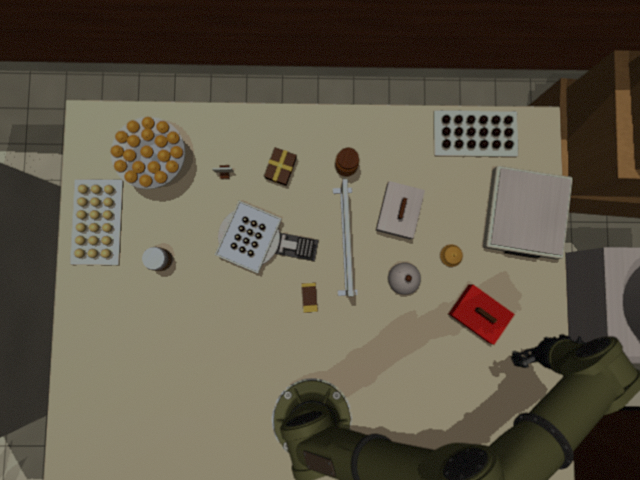

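View pics/scene_0.10.png

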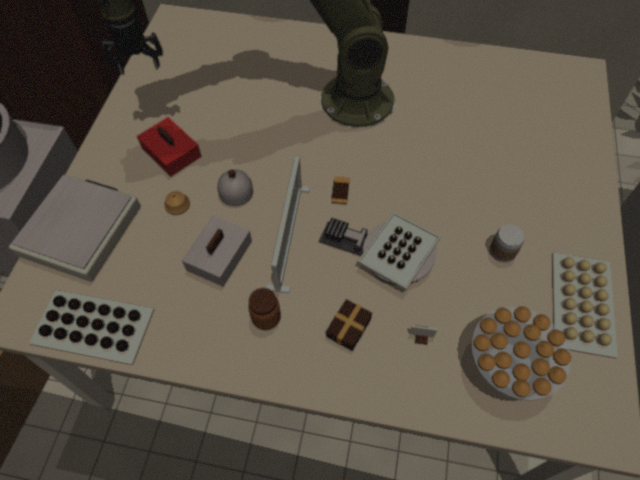

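The top view shows the grey steel cover at about (400,210), its handle at (403,208), the tray at (250,237), the pedal pad at (306,247) and the screen from (344,183) to (348,293). The scene view agrees: the cover is at (217,250) and the pad at (337,233). Next I'll enlarge both.

Run:
```python
from h import *
d=np.load('top.npz'); c=d['img'][175:305,210:430,::-1]
c=cv2.resize(c,None,fx=3.6,fy=3.6,interpolation=cv2.INTER_CUBIC);cv2.imwrite('pics/tc.png',cv2.convertScaleAbs(c,alpha=1.4))
d=np.load('scene.npz'); c=d['img'][150:300,175:445,::-1]
c=cv2.resize(c,None,fx=2.96,fy=2.96,interpolation=cv2.INTER_CUBIC);cv2.imwrite('pics/sc.png',cv2.convertScaleAbs(c,alpha=1.4))
```

```text
(no output)
```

View pics/tc.png

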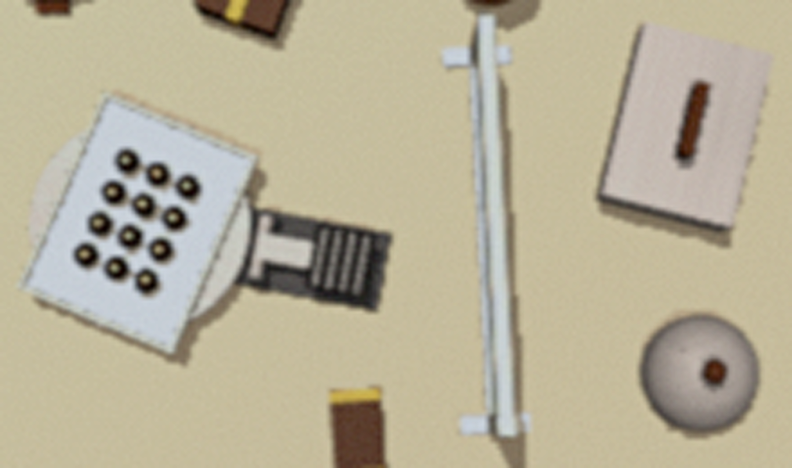

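View pics/sc.png

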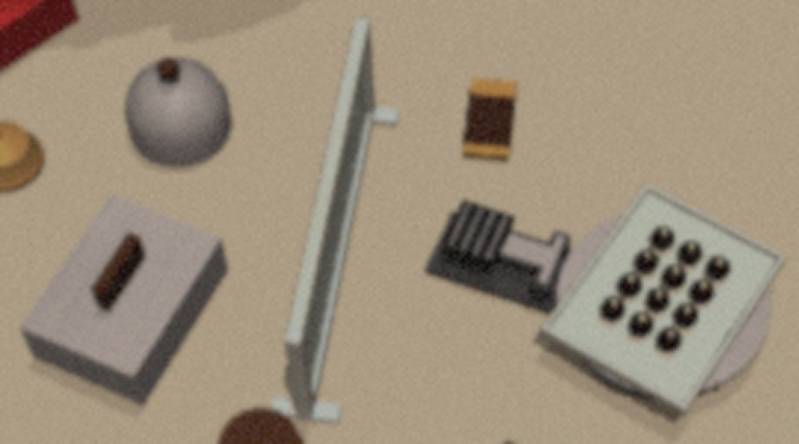

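Crop readings. In the top crop the tray corners are (108,93), (257,157), (178,357), (24,290). The roof corners are (643,24), (772,60), (729,228), (600,195), and the handle runs (700,83)–(684,158). In the scene crop the tray corners are (683,417), (540,338), (649,188), (781,259), and the handle runs (100,293)–(134,238). I'll triangulate these.

```bash
cat > tri.py <<'E'
from h import *
T=dict(np.load('top.npz'));S=dict(np.load('scene.npz'))
t=lambda p:(210+p[0]/3.6-.36,175+p[1]/3.6-.36); s=lambda p:(175+p[0]/2.96-.33,150+p[1]/2.96-.33)
def tri(a,b):
    A=[];y=[]
    for d,p in((T,t(a)),(S,s(b))):
        r=rot(d['attitude'])@ray(d,*p); r/=np.linalg.norm(r);P=np.eye(3)-np.outer(r,r);A.append(P);y.append(P@d['eye'])
    x,res,_,_=np.linalg.lstsq(np.vstack(A),np.hstack(y),rcond=None); return x,res**.5
E
python3 - <<'E'
from tri import *
np.set_printoptions(precision=4,suppress=True)
G={'tray':[((108,93),(683,417)),((257,157),(540,338)),((178,357),(649,188)),((24,290),(781,259))],
'cover':[((643,24),(134,376)),((772,60),(27,332)),((729,228),(112,197)),((600,195),(222,243))],
'handle':[((700,83),(100,293)),((684,158),(134,238))],
'pad':[((318,226),(497,260)),((372,235),(447,245)),((366,290),(463,202)),((310,282),(513,213))],
'screen':[((485,15),(296,338)),((507,435),(362,20))]}
for k,g in G.items():
    X=[]
    for a,b in g:
        x,r=tri(a,b);X.append(x);print(k,x,r, dep(T,*t(a)))
    X=np.array(X);print(k,'mean',X.mean(0))
    print(' sides',np.linalg.norm(np.diff(X[:,:2],axis=0),axis=1))
    h={'tray':.046,'cover':.055,'handle':.089,'pad':.044,'screen':.14}[k]
    for D,f,i in((T,t,0),(S,s,1)):
        Y=np.array([atz(D,*f(p[i]),h) for p in g]);print(' atz',Y.mean(0), [round(float(np.degrees(np.arctan2(*(b-a)[1::-1]))),1) for a,b in zip(Y,np.roll(Y,-1,0))],np.linalg.norm(np.diff(Y,axis=0),axis=1))
E
```

```text
tray [0.6653 0.2313 0.031 ] [0.0001] [0.67   0.2356 0.0031]
tray [0.6114 0.1006 0.029 ] [0.0019] [ 0.6155  0.104  -0.003 ]
tray [0.4376 0.1694 0.0314] [0.0045] [ 0.4388  0.1697 -0.0011]
tray [0.4937 0.2984 0.0353] [0.0005] [0.493  0.2957 0.0476]
tray mean [0.552  0.1999 0.0317]
 sides [0.1414 0.1869 0.1406]
 atz [0.5506 0.1976 0.046 ] [-112.7, 159.6, 67.1, -21.5] [0.1392 0.1828 0.1425]
 atz [0.5605 0.2    0.046 ] [-111.7, 157.4, 66.9, -21.3] [0.1403 0.1884 0.1361]
cover [ 0.7275 -0.2309  0.0528] [0.002] [ 0.738  -0.2371  0.0015]
cover [ 0.6988 -0.3415  0.0416] [0.002] [ 0.7075 -0.3524 -0.0011]
cover [ 0.5524 -0.3048  0.0488] [0.0024] [ 0.5568 -0.3128 -0.0004]
cover [ 0.5797 -0.1944  0.0463] [0.0019] [ 0.581  -0.1948  0.0325]
cover mean [ 0.6396 -0.2679  0.0474]
 sides [0.1143 0.151  0.1137]
 atz [ 0.6383 -0.2657  0.055 ] [-105.2, 165.3, 76.2, -14.1] [0.1148 0.1502 0.1132]
 atz [ 0.6439 -0.266   0.055 ] [-102.8, 168.4, 75.5, -15.0] [0.1058 0.1521 0.1146]
handle [ 0.671  -0.2735  0.0838] [0.0012] [ 0.6698 -0.2717  0.089 ]
handle [ 0.6083 -0.2618  0.0782] [0.0029] [ 0.6109 -0.2637  0.05
[... 218 characters left out ...]
0.0365]
pad [0.5429 0.0022 0.0456] [0.0007] [0.5439 0.0018 0.0365]
pad [0.4958 0.0073 0.0471] [0.0014] [0.4963 0.0064 0.0403]
pad [0.5018 0.0546 0.0516] [0.0011] [0.5023 0.054  0.0467]
pad mean [0.5227 0.0282 0.0475]
 sides [0.047  0.0475 0.0476]
 atz [0.523  0.0275 0.044 ] [-98.9, 174.4, 82.4, -7.3] [0.0467 0.0473 0.0481]
 atz [0.5203 0.0286 0.044 ] [-98.5, 173.6, 86.2, -5.9] [0.0473 0.0486 0.0469]
screen [ 0.7134 -0.0873  0.1441] [0.0007] [ 0.7147 -0.0881  0.1385]
screen [ 0.3763 -0.108   0.1359] [0.0008] [ 0.3762 -0.1071  0.1409]
screen mean [ 0.5448 -0.0976  0.14  ]
 sides [0.3378]
 atz [ 0.5453 -0.0976  0.14  ] [-176.8, 3.2] [0.3387]
 atz [ 0.5454 -0.0976  0.14  ] [-176.6, 3.4] [0.3321]
```

```bash
cat >> h.py <<'E'
def goto(p,yaw):
    s=manip.read_state(); C=rot(s['orientation']); c,n=np.cos(np.radians(yaw)),np.sin(np.radians(yaw))
    G=np.array([[c,n,0],[n,-c,0],[0,0,-1.]])
    print('turn',R.from_matrix(C.T@G).as_rotvec().round(4),'shift mm',(C.T@(np.array(p)-s['position'])*1000).round(1))
    print('pos',s['position'].round(4),'yaw',np.degrees(np.arctan2(C[1,0],C[0,0])).round(2),'tilt',C[:,2].round(4),'t',s['clock'],'F',s['ft_force'].round(2),'open',s['opening'],'grip',s['grip_force'])
E
python3 - <<'E'
from h import *
goto([.522,.028,.25],-10)
W=np.load('wrist.npz');print(rot(W['attitude']))
C=rot(manip.read_state()['orientation']);print(C.T@rot(W['attitude']),C.T@(W['eye']-manip.read_state()['position']))
E
```

```text
turn [-1.300e-03  5.000e-04  5.833e-01] shift mm [ 490.2 -442.9   -7.8]
pos [ 0.2482 -0.5732  0.2416] yaw 23.42 tilt [-6.0e-04  1.2e-03 -1.0e+00] t 0.15 F [ 0.39 -0.14  0.67] open 0.08566875244051343 grip 0.0
[[ 0.39776889 -0.88358336 -0.24710392]
 [-0.91748462 -0.38347227 -0.10569285]
 [-0.00136906  0.26875538 -0.96320749]]
[[ 3.24376032e-04 -9.63224600e-01 -2.68697346e-01]
 [ 9.99999947e-01  3.16171611e-04  7.38069855e-05]
 [ 1.38617687e-05 -2.68697356e-01  9.63224652e-01]] [ 0.06843651  0.00025141 -0.13036961]
```

Request:
carry_out:
  rows: [0,0,0.583,490,-443,-8,-1,0,0,0.583,490,-443,-8,-1,0,0,0.583,490,-443,-8,-1,0,0,0.583,490,-443,-8,-1,0,0,0.583,490,-443,-8,-1,0,0,0.583,490,-443,-8,-1,0,0,0.583,490,-443,-8,-1,0,0,0.583,490,-443,-8,-1,0,0,0.583,490,-443,-8,-1,0,0,0.583,490,-443,-8,-1,0,0,0.583,490,-443,-8,-1,0,0,0.583,490,-443,-8,-1]

```text
clock: 1.35
position: [0.4973, -0.0255, 0.2496]
orientation: [3.129, -0.274, 0.0]
ft_force: [1.2, -0.3, -0.2]
opening: -0.0
grip_force: 0.0
```

Run:
```python
from h import *
goto([.522,.028,.25],-10)
```

```text
turn [ 0.0002 -0.0001  0.    ] shift mm [ 15.1 -57.   -0.4]
pos [ 0.4973 -0.0255  0.2496] yaw -10.0 tilt [ 1.e-04 -2.e-04 -1.e+00] t 1.35 F [ 1.25 -0.3  -0.24] open -4.793381811086395e-05 grip 0.0
```

Request:
carry_out:
  rows: [0,0,0,15,-57,0,-1,0,0,0,15,-57,0,-1,0,0,0,15,-57,0,-1,0,0,0,15,-57,0,-1]

```text
clock: 1.75
position: [0.521, 0.0248, 0.2492]
orientation: [3.128, -0.274, -0.002]
ft_force: [-0.9, -1.2, 0.1]
opening: -0.0
grip_force: 0.0
```

Run:
```python
from h import *
d=snap('wrist'); cv2.imwrite('pics/w1.png',cv2.convertScaleAbs(cv2.resize(d['img'][:,:,::-1],(800,600),interpolation=cv2.INTER_CUBIC),alpha=1.3))
goto([.522,.028,.06],-10)
```

```text
turn [ 0.0013  0.0007 -0.0019] shift mm [  0.5  -4.2 189.3]
pos [0.5209 0.0242 0.2493] yaw -10.11 tilt [-9.0e-04 -1.1e-03 -1.0e+00] t 1.8 F [ 0.09 -0.41 -0.15] open -1.9218763353205363e-06 grip 0.0
```

View pics/w1.png

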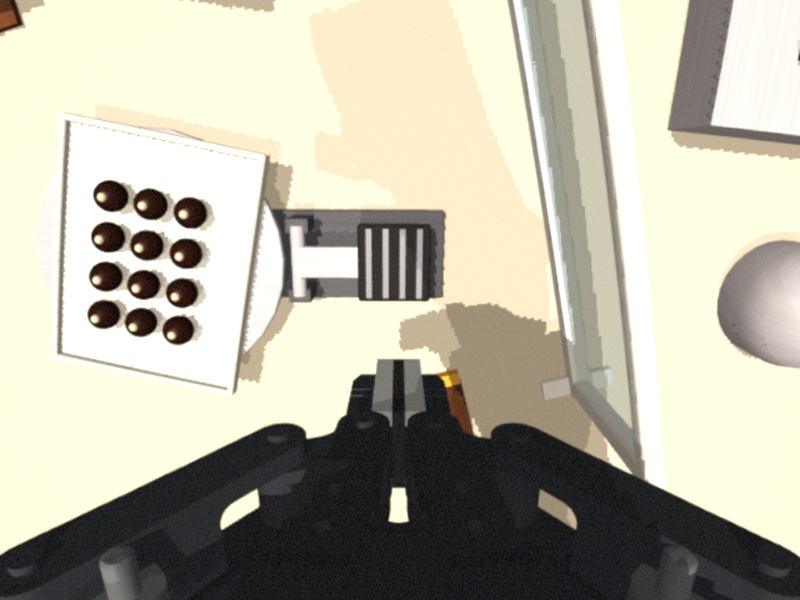

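The wrist view shows the tray rim corners at (63,115), (269,155), (236,392), (54,356) in 800x600 pixels. The pad corners are (360,223), (432,224), (430,300), (358,300).

Run:
```python
from h import *
np.set_printoptions(precision=4,suppress=True)
d=dict(np.load('wrist.npz'))
for n,h,P in(('tray',.046,[(63,115),(269,155),(236,392),(54,356)]),('pad',.044,[(360,223),(432,224),(430,300),(358,300)])):
    Y=np.array([atz(d,u/1.25-.1,v/1.25-.1,h) for u,v in P]);print(n,Y.mean(0)[:2],[round(float(np.degrees(np.arctan2(*(b-a)[1::-1]))),1) for a,b in zip(Y,np.roll(Y,-1,0))],np.linalg.norm(np.diff(Y,axis=0),axis=1))
    print([dep(d,np.mean([p[0] for p in P])/1.25+k,np.mean([p[1] for p in P])/1.25).round(4) for k in(-3,0,3)])
```

```text
tray [0.5554 0.1963] [-111.7, 157.7, 68.5, -22.6] [0.1422 0.1779 0.1431]
[array([0.5617, 0.1893, 0.057 ]), array([0.5611, 0.1879, 0.0548]), array([0.5602, 0.1876, 0.0505])]
pad [0.5242 0.0262] [-100.8, 169.5, 80.0, -12.7] [0.0499 0.0547 0.0521]
[array([0.5248, 0.0287, 0.0422]), array([0.5245, 0.026 , 0.0432]), array([0.5241, 0.0234, 0.0432])]
```

Request:
carry_out:
  rows: [0,0,0,2,-3,50,-1,0,0,0,2,-3,100,-1,0,0,0,2,-3,150,-1,0,0,0,2,-3,180,-1,0,0,0,2,-3,185,-1,0,0,0,2,-3,185,-1,0,0,0,2,-3,185,-1]

```text
clock: 2.5
position: [0.5251, 0.0281, 0.0663]
orientation: [-3.129, 0.275, -0.004]
ft_force: [0.7, -0.1, 1.0]
opening: -0.0
grip_force: 0.0
```

Request:
carry_out:
  rows: [0,0,0,0,0,5,-1,0,0,0,0,0,10,-1,0,0,0,0,0,15,-1,0,0,0,0,0,18,-1,0,0,0,0,0,18,-1]

```text
clock: 3.0
position: [0.5247, 0.0281, 0.0467]
orientation: [3.129, -0.274, 0.002]
ft_force: [0.8, -2.9, 6.2]
opening: -0.0
grip_force: 3.0
```

Request:
carry_out:
  rows: [0,0,0,0,0,4,-1,0,0,0,0,0,8,-1,0,0,0,0,0,10,-1,0,0,0,0,0,10,-1]

```text
clock: 3.4
position: [0.525, 0.0284, 0.0387]
orientation: [3.129, -0.274, 0.005]
ft_force: [-4.1, -4.2, 27.6]
opening: 0.0004
grip_force: 13.7
```

Request:
carry_out:
  rows: [0,0,0,0,0,0,-1,0,0,0,0,0,0,-1]

```text
clock: 3.6
position: [0.525, 0.0283, 0.0387]
orientation: [3.129, -0.274, 0.005]
ft_force: [-4.3, -3.8, 26.4]
opening: -0.0001
grip_force: 13.3
```

Request:
carry_out:
  rows: [0,0,0,0,0,-10,-1,0,0,0,0,0,-30,-1,0,0,0,0,0,-80,-1,0,0,0,0,0,-130,-1,0,0,0,0,0,-180,-1,0,0,0,0,0,-210,-1,0,0,0,0,0,-210,-1]

```text
clock: 4.3
position: [0.5259, 0.0296, 0.2509]
orientation: [-3.128, 0.273, -0.012]
ft_force: [0.5, 0.1, 0.1]
opening: -0.0001
grip_force: 0.0
```

Run:
```python
from h import *
d=snap('wrist');print([dep(d,x,209).round(4) for x in(307,316,325)])
goto([.60,-.26,.25],-13)
```

```text
[array([0.5325, 0.0391, 0.0423]), array([0.5314, 0.0311, 0.0442]), array([0.5297, 0.0233, 0.0423])]
turn [-0.0012 -0.0037  0.053 ] shift mm [124.2 271.9  -1.5]
pos [0.5247 0.0292 0.2484] yaw -9.96 tilt [ 3.9e-03  4.0e-04 -1.0e+00] t 4.35 F [ 0.52 -0.79 -1.07] open -7.596003194817083e-05 grip 0.0
```

Request:
carry_out:
  rows: [0,0,0.053,124,272,-1,1,0,0,0.053,124,272,-1,1,0,0,0.053,124,272,-1,1,0,0,0.053,124,272,-1,1,0,0,0.053,124,272,-1,1,0,0,0.053,124,272,-1,1,0,0,0.053,124,272,-1,1,0,0,0.053,124,272,-1,1,0,0,0.053,124,272,-1,1]

```text
clock: 5.25
position: [0.5987, -0.2588, 0.2461]
orientation: [-3.12, 0.353, 0.004]
ft_force: [-0.9, 0.7, 0.5]
opening: 0.0855
grip_force: 0.0
```

Run:
```python
from h import *
d=snap('wrist'); cv2.imwrite('pics/w2.png',cv2.convertScaleAbs(cv2.resize(d['img'][:,:,::-1],(800,600),interpolation=cv2.INTER_CUBIC),alpha=1.1))
goto([.638,-.266,.15],-13)
```

```text
turn [-0.0013  0.0016  0.0021] shift mm [40.  -1.3 96.6]
pos [ 0.5989 -0.2585  0.2467] yaw -12.88 tilt [-0.0013  0.0016 -1.    ] t 5.3 F [0.44 0.23 0.8 ] open 0.0853587247592254 grip 0.0
```

View pics/w2.png

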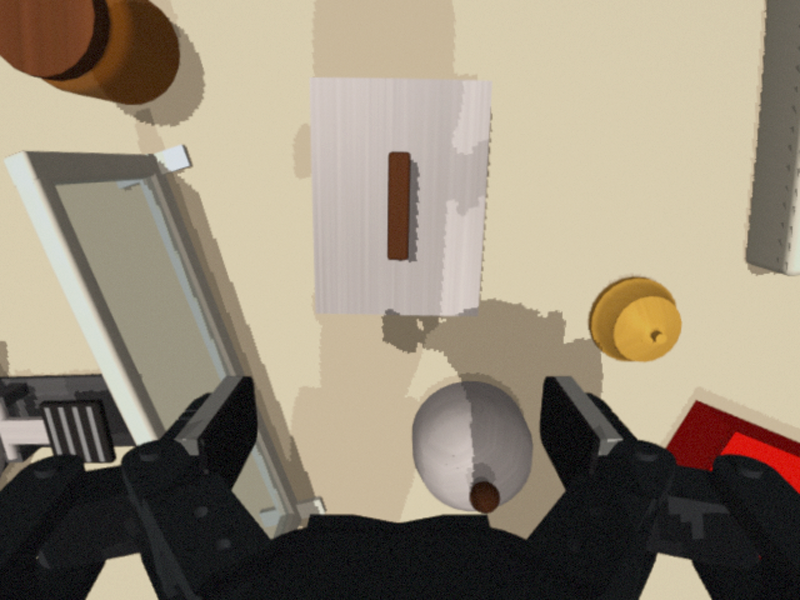

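In the wrist view the handle's top face is (389,152), (410,152), (409,261), (388,260). The roof corners are (313,78), (491,81), (479,316), (316,313).

Run:
```python
from h import *
np.set_printoptions(precision=4,suppress=True)
d=dict(np.load('wrist.npz'))
for n,h,P in(('handle',.089,[(389,152),(410,152),(409,261),(388,260)]),('roof',.055,[(313,78),(491,81),(479,316),(316,313)])):
    Y=np.array([atz(d,u/1.25-.1,v/1.25-.1,h) for u,v in P]);print(n,Y.mean(0)[:2],[round(float(np.degrees(np.arctan2(*(b-a)[1::-1]))),1) for a,b in zip(Y,np.roll(Y,-1,0))],np.linalg.norm(np.diff(Y,axis=0),axis=1))
print([dep(d,399/1.25,v/1.25).round(4) for v in(165,206,250)],dep(d,350/1.25,206/1.25))
```

```text
handle [ 0.6425 -0.2692] [-102.9, 166.9, 74.3, -13.7] [0.012  0.0636 0.0127]
roof [ 0.6424 -0.2696] [-103.8, 166.7, 76.0, -14.6] [0.1107 0.1532 0.1141]
[array([ 0.6662, -0.2747,  0.0886]), array([ 0.6433, -0.2694,  0.0882]), array([ 0.6177, -0.2636,  0.0881])] [ 0.6479 -0.2373  0.0542]
```

Request:
carry_out:
  rows: [-0.001,0.001,0.011,45,1,0,1,-0.001,0.001,0.011,45,1,40,1,-0.001,0.001,0.011,45,1,80,1,-0.001,0.001,0.011,45,1,120,1,-0.001,0.001,0.011,45,1,140,1,-0.001,0.001,0.011,45,1,140,1,-0.001,0.001,0.011,45,1,140,1]

```text
clock: 6.0
position: [0.6432, -0.2705, 0.1083]
orientation: [3.119, -0.371, 0.002]
ft_force: [1.1, -0.2, 0.7]
opening: 0.0854
grip_force: 0.0
```

Run:
```python
from h import *
goto([.6424,-.2694,.071],-13.5)
```

```text
turn [ 0.0005 -0.0015 -0.0009] shift mm [-1.  -0.9 37.3]
pos [ 0.6432 -0.2705  0.1083] yaw -13.55 tilt [ 1.3e-03 -9.0e-04 -1.0e+00] t 6.0 F [ 1.09 -0.2   0.73] open 0.08543271261596216 grip 0.0
```

Request:
carry_out:
  rows: [0,0,0,-1,-1,15,1,0,0,0,-1,-1,30,1,0,0,0,-1,-1,37,1,0,0,0,-1,-1,37,1,0,0,0,-1,-1,37,1,0,0,0,-1,-1,37,-1,0,0,0,-1,-1,37,-1,0,0,0,-1,-1,37,-1,0,0,0,-1,-1,37,-1,0,0,0,-1,-1,37,-1,0,0,0,-1,-1,37,-1,0,0,0,-1,-1,37,-1]

```text
clock: 7.2
position: [0.6421, -0.2704, 0.0709]
orientation: [3.118, -0.373, 0.002]
ft_force: [-0.6, 1.4, 3.5]
opening: 0.0119
grip_force: 59.3
```

Request:
carry_out:
  rows: [0,0,0,0,0,-5,-1,0,0,0,0,0,-15,-1,0,0,0,0,0,-25,-1,0,0,0,0,0,-30,-1,0,0,0,0,0,-30,-1]

```text
clock: 7.7
position: [0.6425, -0.2708, 0.1019]
orientation: [3.118, -0.373, 0.005]
ft_force: [0.0, -0.3, -4.4]
opening: 0.0119
grip_force: 58.5
```

Request:
carry_out:
  rows: [0,0,0,0,0,-30,-1,0,0,0,0,0,-70,-1,0,0,0,0,0,-110,-1,0,0,0,0,0,-145,-1,0,0,0,0,0,-165,-1,0,0,0,0,0,-165,-1,0,0,0,0,0,-165,-1]

```text
clock: 8.4
position: [0.6413, -0.2702, 0.2645]
orientation: [3.118, -0.373, -0.0]
ft_force: [-0.4, 0.5, -4.0]
opening: 0.012
grip_force: 59.1
```

Run:
```python
from h import *
goto([.5545,.197,.265],-22)
d=snap('wrist')
# bottom rim not visible; roof plane tilt check via depth
P=np.array([dep(d,u,v) for u in range(262,375,6) for v in range(60,480,6)]);rz=P[:,2]
z0=.265-.071+.055; Q=P[abs(rz-z0)<.012]; print(len(Q)); 
if len(Q)>20:
    A=np.c_[Q[:,:2],np.ones(len(Q))];print(np.linalg.lstsq(A,Q[:,2],rcond=None)[0],Q.mean(0))
```

```text
turn [0.001  0.     0.1458] shift mm [-194.6 -433.6   -0.9]
pos [ 0.6413 -0.2702  0.2645] yaw -13.65 tilt [-3.e-04 -9.e-04 -1.e+00] t 8.4 F [-0.38  0.55 -4.05] open 0.012005841435921856 grip 59.11766231060028
541
[-0.01282354  0.00208578  0.25700547] [ 0.68273151 -0.27916217  0.24766817]
```

Request:
carry_out:
  rows: [0,0,0.01,-10,-24,0,-1,0,0,0.03,-25,-55,0,-1,0,0,0.04,-40,-90,0,-1,0,0,0.05,-57,-127,0,-1,0,0,0.06,-74,-165,0,-1,0,0,0.07,-91,-203,0,-1,0,0,0.09,-108,-241,0,-1,0,0,0.1,-125,-279,0,-1,0,0,0.11,-142,-317,0,-1,0,0,0.12,-156,-348,0,-1,0,0,0.13,-166,-370,0,-1,0,0,0.14,-173,-386,0,-1]

```text
clock: 9.65
position: [0.563, 0.1478, 0.2629]
orientation: [3.085, -0.587, -0.004]
ft_force: [0.3, 0.5, -4.3]
opening: 0.0122
grip_force: 59.1
```

Run:
```python
from h import *
goto([.5545,.197,.265],-22)
```

```text
turn [0.0022 0.0022 0.0082] shift mm [-26.  -42.6  -2.1]
pos [0.563  0.1478 0.2629] yaw -21.53 tilt [-0.0029 -0.0012 -1.    ] t 9.65 F [ 0.32  0.46 -4.28] open 0.012236999405550565 grip 59.058698415756226
```

Request:
carry_out:
  rows: [0.002,0.002,0.008,-10,-16,15,-1,0.002,0.002,0.008,-18,-30,35,-1,0.002,0.002,0.008,-26,-42,55,-1,0.002,0.002,0.008,-26,-42,75,-1,0.002,0.002,0.008,-26,-42,85,-1,0.002,0.002,0.008,-26,-42,85,-1,0.002,0.002,0.008,-26,-42,85,-1]

```text
clock: 10.35
position: [0.5563, 0.1935, 0.1798]
orientation: [-3.083, 0.604, -0.004]
ft_force: [0.1, 0.1, -3.1]
opening: 0.0119
grip_force: 59.0
```

Run:
```python
from h import *
goto([.5545,.197,.115],-22)
T=snap('top');S=snap('scene');d=snap('wrist')
a=cv2.resize(T['img'][190:285,200:300,::-1],(400,380),interpolation=cv2.INTER_CUBIC)
b=cv2.resize(S['img'][195:295,345:450,::-1],(399,380),interpolation=cv2.INTER_CUBIC)
cv2.imwrite('pics/c1.png',cv2.convertScaleAbs(np.hstack([a,b]),alpha=1.4))
cv2.imwrite('pics/w3.png',cv2.resize(d['img'][:,:,::-1],(800,600),interpolation=cv2.INTER_CUBIC))
```

```text
turn [-0.0006 -0.0028 -0.003 ] shift mm [-3.1 -2.5 64.8]
pos [0.5563 0.1935 0.1798] yaw -22.17 tilt [ 2.8e-03 -5.0e-04 -1.0e+00] t 10.35 F [ 0.13  0.08 -3.11] open 0.011931906898786392 grip 58.9828097820282
```

View pics/c1.png

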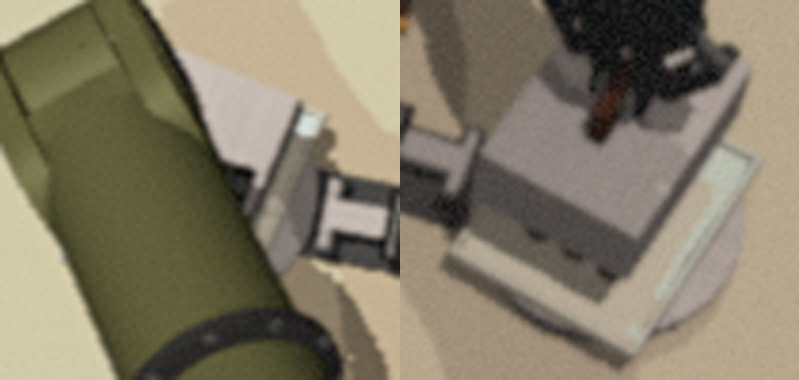

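View pics/w3.png

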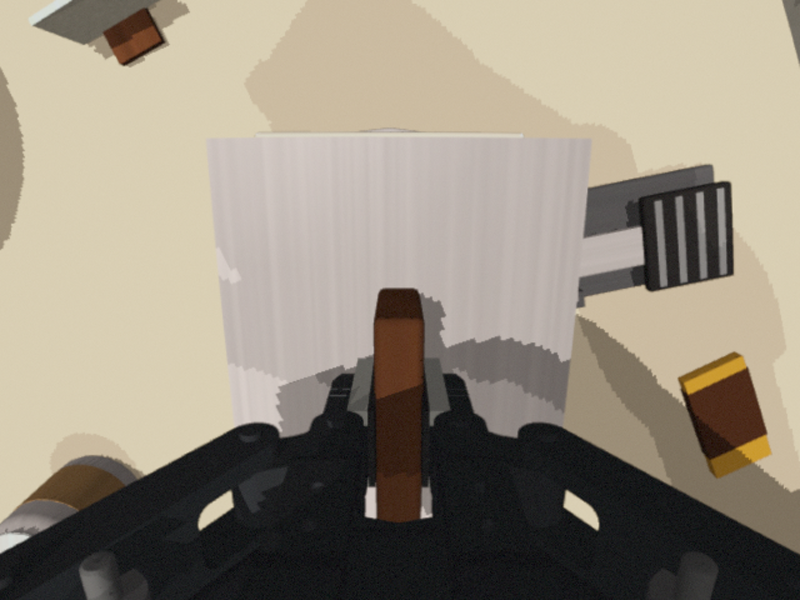

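In the wrist view the tray's far rim edge runs (257,134)–(523,134). The roof's far edge runs (208,139)–(591,139), so the two are parallel. Both are in one view, so I can compare their centres.

Run:
```python
from h import *
np.set_printoptions(precision=4,suppress=True)
d=dict(np.load('wrist.npz'));f=lambda p,h:atz(d,p[0]/1.25-.1,p[1]/1.25-.1,h)[:2]
def yaw(v): return np.degrees(np.arctan2(v[1],v[0]))
for n,h,a,b,L in(('tray',.046,(257,134),(523,134),.092),('cover',.1638,(208,139),(591,139),.077)):
    A,B=f(a,h),f(b,h);e=(A-B)/np.linalg.norm(A-B);x=np.array([e[1],-e[0]]);print(n,np.linalg.norm(A-B),yaw(x),(A+B)/2-L*x)
# scene crop: tray & cover corners
S=dict(np.load('scene.npz'));g=lambda u,v,h:atz(S,345+(u-400)/3.8-.37,195+v/3.8-.37,h)[:2]
P=[g(628,365,.046),g(445,258,.046),g(760,158,.046)];print('tray',P,(P[1]+P[2])/2,yaw(P[0]-P[2]),yaw(P[0]-P[1]))
P=[g(642,236,.1638),g(475,160,.1638),g(748,68,.1638)];print('cover',P,(P[1]+P[2])/2,yaw(P[0]-P[2]),yaw(P[0]-P[1]))
```

```text
tray 0.14041139793362625 -22.206334811486403 [0.5535 0.2003]
cover 0.1132534103295314 -22.158794538877597 [0.5567 0.1935]
tray [array([0.6738, 0.2285]), array([0.6176, 0.0977]), array([0.4972, 0.2994])] [0.5574 0.1986] -21.88139559057673 66.73094863721997
cover [array([0.6452, 0.2194]), array([0.6105, 0.1101]), array([0.5075, 0.2722])] [0.559  0.1911] -20.96472171416138 72.38640203593631
```

Request:
carry_out:
  rows: [0,0,0,-2,-2,3,-1,0,-0.002,-0.003,-5,-4.5,10,-1,0,-0.002,-0.003,-5,-4.5,20,-1,0,-0.002,-0.003,-5,-4.5,30,-1,0,-0.002,-0.003,-5,-4.5,37,-1,0,-0.002,-0.003,-5,-4.5,42,-1,0,-0.002,-0.003,-5,-4.5,43,-1,0,-0.002,-0.003,-5,-4.5,43,-1,0,-0.002,-0.003,-5,-4.5,43,-1,0,-0.002,-0.003,-5,-4.5,43,-1]

```text
clock: 11.5
position: [0.5536, 0.2003, 0.1373]
orientation: [-3.083, 0.598, -0.003]
ft_force: [0.1, -0.7, -3.9]
opening: 0.0125
grip_force: 59.1
```

Run:
```python
from h import *
goto([.5535,.1995,.135],-22)
S=snap('scene');d=snap('wrist')
a=cv2.resize(d['img'][80:340,130:530,::-1],(800,520),interpolation=cv2.INTER_CUBIC);cv2.imwrite('pics/w4.png',a)
cv2.imwrite('pics/s4.png',cv2.convertScaleAbs(cv2.resize(S['img'][190:300,345:450,::-1],None,fx=5,fy=5,interpolation=cv2.INTER_CUBIC),alpha=1.4))
```

```text
turn [-0.0018 -0.0017  0.0007] shift mm [0.2 0.8 2.3]
pos [0.5536 0.2003 0.1373] yaw -21.96 tilt [ 0.0022  0.001  -1.    ] t 11.5 F [ 0.05 -0.72 -3.86] open 0.012455514031889155 grip 59.13275063037872
```

View pics/w4.png

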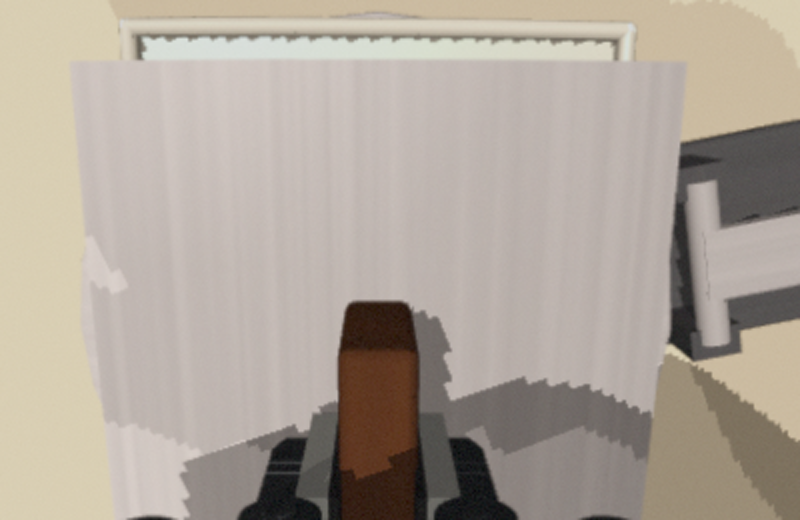

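View pics/s4.png

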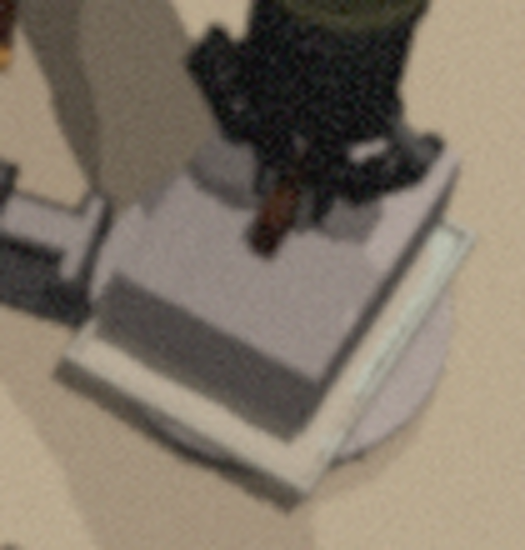

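The wrist crop shows the tray's far corners at (120,20) and (636,23), with the roof's far corners at (71,62) and (686,62). The midpoints are 378 and 378.5, so it is centred sideways.

Run:
```python
from h import *
np.set_printoptions(precision=4,suppress=True)
d=dict(np.load('wrist.npz'));yaw=lambda v:np.degrees(np.arctan2(v[1],v[0]))
S=dict(np.load('scene.npz'))
zr=.1373-.071+.055
for n,h,a,b,L in(('tray',.046,(120,20),(636,23),.092),('cover',zr,(71,62),(686,62),.077)):
    A,B=[atz(d,130+p[0]/2-.25,80+p[1]/2-.25,h)[:2] for p in(a,b)];e=(A-B)/np.linalg.norm(A-B);x=np.array([e[1],-e[0]]);print(n,np.linalg.norm(A-B),yaw(x),(A+B)/2-L*x)
g=lambda u,v,h:atz(S,345+u/5-.4,190+v/5-.4,h)[:2]
print('sc tray',(g(62,360,.046)+g(474,235,.046))/2,'cover',(g(112,272,zr)+g(459,158,zr))/2,'low edge corner',g(290,438,zr-.055),'tray corner',g(293,495,.046))
print(dep(d,318,100/2+80+10), manip.read_state()['joint_vel'].round(3))
c,s=np.cos(np.radians(-22)),np.sin(np.radians(-22));M=np.array([[c,-s],[s,c]])
for ctr in([.5535,.2],):print('expect corner cover',ctr+M@[.077,.057],'tray',ctr+M@[.092,.072])
```

```text
tray 0.14121953768626203 -22.269890019563544 [0.5539 0.2006]
cover 0.11275927095059395 -21.94631326483437 [0.5536 0.2   ]
sc tray [0.5565 0.1991] cover [0.5535 0.1987] low edge corner [0.6482 0.2179] tray corner [0.6688 0.2243]
[0.6151 0.1756 0.1203] [ 0.001  0.002 -0.001  0.003  0.    -0.003  0.001]
expect corner cover [0.6462 0.224 ] tray [0.6658 0.2323]
```

Request:
carry_out:
  rows: [0,0,0,1,0,0,-1,0,0,0,1,0,0,-1,0,0,0,1,0,0,-1,0,0,0,1,0,0,-1,0,0,0,1,0,0,-1,0,0,0,1,0,0,-1]

```text
clock: 12.2
position: [0.5542, 0.1998, 0.1369]
orientation: [-3.083, 0.598, -0.002]
ft_force: [-0.2, 0.4, -3.4]
opening: 0.012
grip_force: 59.1
```

Run:
```python
from h import *
goto([.554,.2,.136],-22)
print(manip.hand_in())
```

```text
turn [-0.0012 -0.0011  0.0008] shift mm [-0.3 -0.1  0.9]
pos [0.5542 0.1998 0.1369] yaw -21.96 tilt [ 1.5e-03  7.0e-04 -1.0e+00] t 12.2 F [-0.23  0.41 -3.35] open 0.012001278086117858 grip 59.13296163082123
the job is handed in; nothing more can be done
None
```

The job is handed in at 12.2 s, with no verdict returned: I pressed the pedal to its stop and let it up, carried the cover over the screen, and it now hovers level about 2 cm above the tray's rim, centred to within about 3 mm by my camera measurements.

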